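# Tip the drained tube racks over, 15 ml side up

### The arm

A 6-joint arm with a two-finger parallel gripper is mounted at the origin on the work surface. World frame = base frame: x ahead of the robot, y to its left, z up, the work surface at z = 0. Lengths are in m, angles in rad, forces in N, time in s.
With the tool pointing down it reaches from about 0.3 to 0.875 m from the base axis. Payload 6.4 kg.
Tool frame: the origin (TCP) lies on the centre line of the jaws, within the pads' length; the fingertips stand 25 mm ahead of it and the grasp point (between the pads) lies 6 mm ahead of it; z points along the fingers, y is the line along which they close (so a half turn about z gives the same grasp; the last joint's range is limited). The gripper opens to 85 mm and grips with 20 to 120 N. Pads are 22 mm wide; open, the fingers measure 114 mm over their backs; the gripper's body (76 mm by 85 mm) begins 54 mm behind the grasp point. The pads swing forward as they close: fully open they stand 13 mm farther back than shut.
Start: joints at [1.027, 0.181, 1.607, -0, 1.354, -0.206], TCP at [0.191, 0.543, 0.256] pointing down, gripper open.
Joint ranges: [-2.99, 2.99], [-0.89, 2.07], [0.3, 2.58], [-1.14, 4.28], [0, 2.63], [-3.12, 3.12]. Speed limits (rad/s): [2.57, 2.57, 3.01, 3.14, 3.14, 3.14].

### API

Orientations are given as a unit quaternion [w, x, y, z].
In Python, from bench import get_obs, camera, hand_in, spot_in gives the robot as it stands.
- The arm moves only by the shell command python3 -m jog 'ROWS'. ROWS is JSON, one flat list of numbers, 7 for each row, row after row: the shift along the tool's x, y, z in m, then the turn, a rotation vector about the tool's x, y, z in rad, then the closure, from 0 (fully open) to 1 (shut). A call has 1 to 20 rows; each row is the pose to reach, as a shift and turn from the pose commanded when the call began, along the tool's axes at that moment; what a row does not reach only later rows make up. A row lasts 1/8 s, in which the tool goes at most 62.5 mm and 10.7 degrees, less where a joint would pass 70% of its speed; a pose out of reach is approached as far as the arm can. A call with a gripper value outside its range is refused whole. The fingers move at their own pace and stop on an object; the grip force is fixed at half the most. Time passes only in rows, so rows that repeat a pose let the fingers close. It gives the time, the measured TCP pose, the force, the opening and the grip force at its end, in the units of the state.
- get_obs(): the state, without advancing time (a new reading comes with each control period).
- camera(name): name is "scene" or "top" or "wrist"; returns a dict with "frame" (400x640x3 uint8, red, green, blue), "mtx" (3x3 intrinsics, pixels), "distortion" ([k1, k2, p1, p2, k3] as OpenCV has them; the pictures are not rectified), "extrinsics" (4x4, takes a point from camera to world coordinates). Camera axes: x right, y up, looking along -z (the intrinsics and any distortion apply to the point x, -y, -z); pixel columns grow to the right and rows downward; lengths in m; the calibration is good to about 2 mm. A picture is of the moment at which its call begins. There is no depth.
- hand_in(): hands the job in; it is judged then, once.
Trained networks look in a picture, given as the dict that the camera call returned (one of the last four; its "shot" number tells which), for a name from the list of things; names that differ only in an ending like _2 or _b are one class to them, and where a whole thing is asked for, a point or a joint stands for the part that bears it (a point fixed in the world has none). Each returns a list of dicts, best first, with "confidence" (0 to 1); they miss things now and then, are a little off and sometimes report something else, mostly with a low value. They report only what shows in the picture. A call takes as long as a camera call. They do not tell look-alikes from the thing itself.
- spot_in(picture, name): "xyz" ([x, y, z] in m, in world coordinates, good to about 4 mm: the middle of the surface that is visible of it).
The state is a dict: "time_s": time; "q": joint angles; "dq": joint speeds; "joint_efforts": joint torques, N m; "eef_pos": TCP position; "eef_rot": TCP orientation; "wrist_force": force on the tool from outside, world axes, zero at the start; "torque": the same for the moment, N m; "opening": opening from 0.0 (shut) to 1.0 (fully open); "grasp_force": force on a finger pad.
Only numpy, scipy, OpenCV 4.12 (cv2) and the standard library are available. Lean on these libraries where they do the work, as an engineer would, in place of code of your own. Each camera call takes 0.05 s, during which the arm holds its last target. There are 200 camera calls.

### The job

The two empty white four-way tube racks were left standing on their long narrow sides to drain. Push each one over with a fingertip, about where it stands, so that it lies flat with its 15 ml side (the large side with three rows of six holes) facing up. Do not pick the racks up, and leave everything else on the cart as it is.

Things in the scene. Friction and masses are not known exactly. Their poses are not given: they have to be found in the camera images.
- rack_a_mid (a point): Middle of a white four-way tube rack: an empty hollow plastic block 52 x 173 x 95 mm along its own x, y, z, 0.2 kg, loose. It stands on a long narrow side, own z up. Own +x side (large panel, 26 mm from here): the 15 ml side, three rows of six 17 mm holes. Own -x side: five rows of ten 11 mm holes. +z side: four 30 mm holes. At the start its 15 ml side faces towards the robot (within 0.3 rad).
- rack_a: The same rack: origin at the middle of the side it stands on at the start, 47.5 mm below its middle; same axes. Pushed square near its top edge (75 mm up or higher) it pivots on the bottom edge away from the push, hardly sliding, and past about 29 degrees falls flat by itself, the pushed side up, 52 mm above the cart. It may be the left or the right one of the two.
- rack_b_mid (a point): Middle of a white four-way tube rack: an empty hollow plastic block 52 x 173 x 95 mm along its own x, y, z, 0.2 kg, loose. It stands on a long narrow side, own z up. Own +x side (large panel, 26 mm from here): the 15 ml side, three rows of six 17 mm holes. Own -x side: five rows of ten 11 mm holes. +z side: four 30 mm holes. At the start its 15 ml side faces away from the robot (within 0.3 rad).
- rack_b: The same rack: origin at the middle of the side it stands on at the start, 47.5 mm below its middle; same axes. Pushed square near its top edge (75 mm up or higher) it pivots on the bottom edge away from the push, hardly sliding, and past about 29 degrees falls flat by itself, the pushed side up, 52 mm above the cart. It may be the left or the right one of the two.
- amber_bottle: Bystander: brown glass 250 ml screw-cap bottle with a blue cap, 70 mm across, 140 mm tall, beyond the left-hand rack. Origin at the centre of its underside. Loose; must stay as it is.
- clear_bottle: Bystander: clear glass 250 ml screw-cap bottle with a blue cap, 70 mm across, 140 mm tall, beyond the right-hand rack. Origin at the centre of its underside. Loose; must stay as it is.
- wash_bottle: Bystander: white squeeze bottle with a bent spout, 66 mm across, 183 mm tall, the spout reaching 67 mm from its axis; farther from the robot than the racks, near the middle. Origin at the centre of its underside. Loose; must stay as it is.
- flask: Bystander: stoppered conical glass flask, 66 mm across its foot, 118 mm tall, beyond the right-hand rack. Origin at the centre of its underside. Loose; must stay as it is.
- reagent_bottle: Bystander: small white bottle with a black cap, 40 mm across, 76 mm tall, standing between the two racks. Origin at the centre of its underside. Loose; must stay as it is.
- marker: Bystander: felt marker lying on the cart, 138 x 13 x 15 mm, its length along its own x; in front of and between the racks. Origin at the centre of its underside. Loose; must stay as it is.
- scissors: Bystander: black-handled scissors lying flat, 165 mm long (along their own x) and about 70 mm wide, 9 mm high, beyond the left-hand rack. Origin at the centre of its underside. Loose; must stay as it is.
There are look-alikes about, which are no part of the job. What is shaped like the rack_a but red or yellow is not meant.

How it is judged:
At the end, for the whole second after the job is handed in: Both racks lie flat and still on the cart with the three-by-six-hole side up (level within 0.1 rad, the middle of the rack less than 32 mm above the cart), the middle of each less than 150 mm from where it began (a clean tip moves it about 77 mm) (angle between each of rack_a_mid, rack_b_mid's own x axis and vertical below 0.1 rad and height (world z) of each of rack_a_mid, rack_b_mid below 0.032 m and distance of each of rack_a_mid, rack_b_mid from where it was at the start of the episode below 0.15 m and linear speed of each of rack_a, rack_b below 0.02 m/s and angular speed of each of rack_a, rack_b below 0.15 rad/s); the robot touches nothing.
It fails at once if a tube rack is lifted off the cart (height (world z) of any of rack_a_mid, rack_b_mid above 0.072 m).
It fails at once if a bystander is shifted by more than 20 mm (distance of any of amber_bottle, clear_bottle, wash_bottle, flask, reagent_bottle, marker, scissors from where it was at the start of the episode above 0.02 m).
It fails at once if a bystander is tipped over (angle between any of amber_bottle, clear_bottle, wash_bottle, flask, reagent_bottle, marker, scissors's own z axis and vertical above 0.4 rad).
It also fails if it takes over 43 s, if anything falls off the work surface, if the arm or the gripper's body presses on something with over 40 N, if the wrist force passes 120 N, or if a joint passes its speed limit or range.

## Working session

There is one attempt and no reset: what is moved stays moved. The work goes in short steps, Python scripts to look and compute and a shell command to move; the robot and the scene stay as the last step left them, time stands still between calls to the robot, and variables do not carry over. Pictures are saved under pics/ and viewed, at most 10 in all, crops included, and the job is handed in when it is done.

```bash
mkdir -p pics
cat > h.py <<'E'
import numpy as np, cv2, json
from bench import *
def save(n,fn):
    p=camera(n); cv2.imwrite('pics/'+fn,p['frame'][:,:,::-1]); return p
def ray(p,uv):
    n=cv2.undistortPoints(np.array([[uv]],float),np.array(p['mtx'],float),np.array(p['distortion'],float))[0,0]
    E=np.array(p['extrinsics']); return E[:3,3],E[:3,:3]@np.array([n[0],-n[1],-1])
def at_z(p,uv,z):
    o,d=ray(p,uv); return o+d*(z-o[2])/d[2]
def proj(p,X):
    E=np.array(p['extrinsics']);c=E[:3,:3].T@(np.array(X)-E[:3,3])
    return cv2.projectPoints(np.array([[c[0],-c[1],-c[2]]]),np.zeros(3),np.zeros(3),np.array(p['mtx'],float),np.array(p['distortion'],float))[0].ravel()
E
python3 - <<'E'
from h import *
o=get_obs();print(o)
a=save('top','top0.png');b=save('scene','scene0.png')
for p,n in((a,'top'),(b,'scene')):
  print(n,np.round(np.array(p['extrinsics'])[:3,3],2))
  for k in('rack_a','reagent_bottle','marker','wash_bottle','amber_bottle','clear_bottle','flask','scissors'):
    print(k,[(np.round(d['xyz'],3).tolist(),round(d['confidence'],2),proj(p,d['xyz']).round().tolist()) for d in spot_in(p,k)[:5]])
E
```

```text
{'time_s': 0.0, 'q': array([ 1.02666761e+00,  1.81547845e-01,  1.60801268e+00,  2.69790974e-05,
        1.35379745e+00, -2.06321644e-01]), 'dq': array([ 0.00031952, -0.00175914,  0.0003152 , -0.00066766,  0.00064654,
       -0.00085756]), 'joint_efforts': array([-1.36215182e-03, -4.44859850e+01, -3.51341772e+01, -2.07860257e-04,
        8.87291331e-03, -2.01141478e-05]), 'eef_pos': array([0.19028394, 0.5420617 , 0.25537803]), 'eef_rot': array([-3.35734551e-04,  1.68104398e-01,  9.85768803e-01, -8.16425351e-04]), 'wrist_force': array([ 0.05044672, -0.0267633 , -0.78474784]), 'torque': array([-0.04057989, -0.05123224,  0.02160665]), 'grasp_force': 0.0, 'opening': 1.0016072449330564}
top [0.29 0.01 1.33]
rack_a [([0.474, 0.188, 0.096], 0.83, [254.0, 220.0]), ([0.279, 0.221, 0.093], 0.75, [237.0, 297.0]), ([0.581, -0.218, 0.094], 0.63, [413.0, 183.0]), ([0.731, 0.237, 0.079], 0.61, [241.0, 126.0])]
reagent_bottle [([0.583, 0.012, 0.058], 0.49, [324.0, 183.0])]
marker [([0.423, 0.004, 0.011], 0.61, [326.0, 245.0])]
wash_bottle [([0.744, 0.008, 0.117], 0.65, [327.0, 118.0])]
amber_bottle [
[... 246 characters left out ...]
89, [171.0, 271.0])]
scene [ 1.26 -0.34  0.78]
rack_a [([0.491, 0.189, 0.059], 0.86, [373.0, 179.0]), ([0.597, -0.224, 0.068], 0.59, [256.0, 238.0])]
reagent_bottle [([0.603, 0.004, 0.049], 0.81, [335.0, 220.0])]
marker [([0.431, -0.006, 0.012], 0.53, [309.0, 195.0])]
wash_bottle [([0.782, -0.007, 0.1], 0.78, [363.0, 255.0]), ([0.604, 0.005, 0.049], 0.59, [336.0, 220.0]), ([0.703, -0.427, 0.086], 0.18, [180.0, 290.0])]
amber_bottle [([0.668, 0.405, 0.088], 0.96, [467.0, 188.0])]
clear_bottle [([0.703, -0.426, 0.09], 0.6, [180.0, 289.0])]
flask [([0.433, -0.416, 0.046], 0.88, [174.0, 223.0]), ([0.78, -0.01, 0.106], 0.29, [362.0, 253.0])]
scissors [([0.35, 0.414, 0.006], 0.51, [406.0, 154.0])]
```

```bash
ls pics
```

```text
scene0.png
top0.png
```

View pics/top0.png

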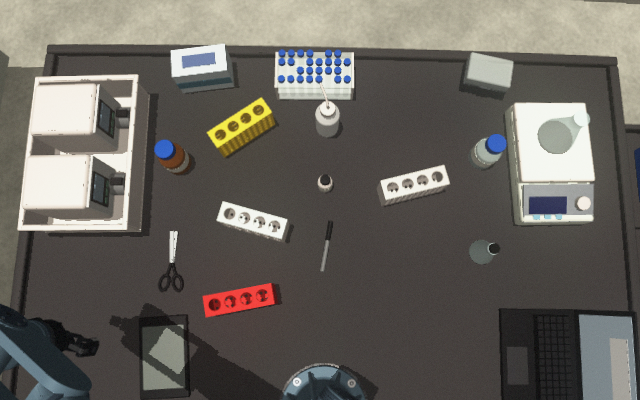

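View pics/scene0.png

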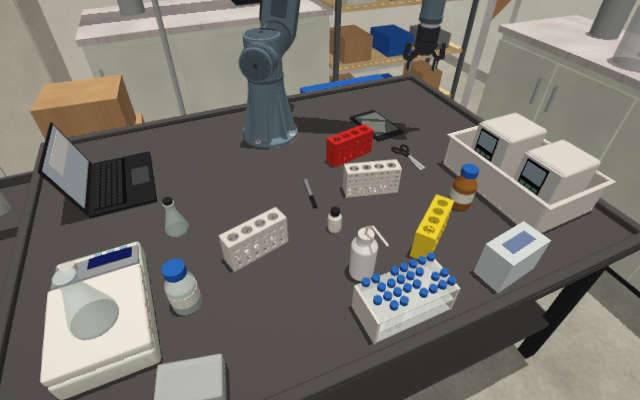

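The white racks are at about (253,221) and (414,184) in the top view. The scene camera sees their far sides, so I'll enlarge both racks in it and find the top outlines.

Run:
```python
from h import *
p=camera('scene');f=p['frame'][:,:,::-1]
a=cv2.resize(f[150:205,335:411],None,fx=5,fy=5,interpolation=2);b=cv2.resize(f[200:275,212:296],None,fx=5,fy=5,interpolation=2)
c=np.zeros((400,800,3),np.uint8);c[:275,:380]=a;c[:375,380:800]=b
t=camera('top');g=t['frame'][:,:,::-1]
a=cv2.resize(g[190:250,205:300],None,fx=4,fy=4,interpolation=2);b=cv2.resize(g[155:215,367:462],None,fx=4,fy=4,interpolation=2)
cv2.imwrite('pics/crop1.png',np.vstack([c[:350],np.pad(np.hstack([a,b]),((0,0),(0,40),(0,0)))]))
```

```text
(no output)
```

View pics/crop1.png

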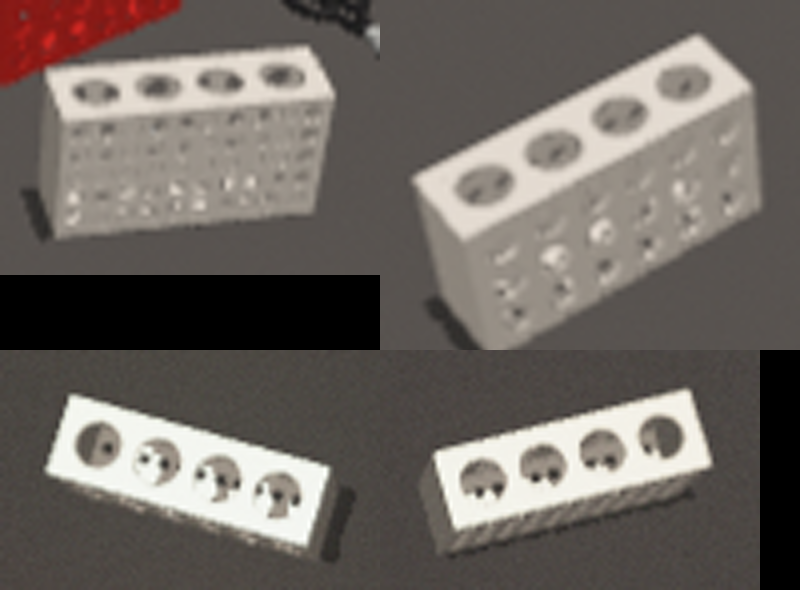

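Left rack: its far side has five rows of ten, so it is rack_a and gets pushed away from the robot. Right rack: its far side shows three rows of six, so it is rack_b and gets pushed from behind towards the robot. Next come the corners of the top faces.

Run:
```python
from h import *
from scipy.spatial.transform import Rotation as R
t=camera('top')
C={}
for n,c,ox,oy,sx in(('a',[(70,395),(330,466),(308,548),(47,472)],205,190,0),('b',[(433,452),(690,390),(712,465),(455,530)],367,155,380)):
  X=np.array([at_z(t,(ox+(u-sx)/4-.4,oy+(v-350)/4-.4),.095) for u,v in c])
  print(n,X.round(3).tolist(),'sides',[round(np.linalg.norm(X[i]-X[(i+1)%4]),3) for i in range(4)])
  m=X.mean(0);l=(X[0]+X[3]-X[1]-X[2])[:2];th=np.arctan2(l[1],l[0]);
  x=np.array([np.sin(th),-np.cos(th)])  # long dir (+y-ish) => normal away from robot
  print('mid',m.round(3),'yaw of normal',np.arctan2(x[1],x[0]).round(3))
o=get_obs();r=R.from_quat(np.r_[o['eef_rot'][1:],o['eef_rot'][0]]);print(r.as_matrix().round(3))
```

```text
a [[0.521, 0.272, 0.095], [0.479, 0.103, 0.095], [0.427, 0.115, 0.095], [0.471, 0.284, 0.095]] sides [np.float64(0.174), np.float64(0.054), np.float64(0.174), np.float64(0.052)]
mid [0.475 0.194 0.095] yaw of normal -0.251
b [[0.585, -0.133, 0.095], [0.631, -0.301, 0.095], [0.581, -0.314, 0.095], [0.534, -0.147, 0.095]] sides [np.float64(0.174), np.float64(0.051), np.float64(0.173), np.float64(0.053)]
mid [ 0.583 -0.223  0.095] yaw of normal 0.269
[[-0.944  0.331  0.   ]
 [ 0.331  0.944  0.   ]
 [-0.     0.    -1.   ]]
```

The outlines measure 174 x 53 mm, which matches the racks. I'll go to hover in front of rack_a with the fingers shut, then lower to tip height of about 0.08.

```bash
python3 -m jog '[-0.306,-0.242,0,0,0,-0.087,1, -0.306,-0.242,0,0,0,-0.087,1, -0.306,-0.242,0,0,0,-0.087,1, -0.306,-0.242,0,0,0,-0.087,1, -0.306,-0.242,0,0,0,-0.087,1, -0.306,-0.242,0,0,0,-0.087,1, -0.306,-0.242,0,0,0,-0.087,1, -0.306,-0.242,0,0,0,-0.087,1, -0.306,-0.242,0,0,0,-0.087,1, -0.306,-0.242,0.05,0,0,-0.087,1, -0.306,-0.242,0.1,0,0,-0.087,1, -0.306,-0.242,0.15,0,0,-0.087,1, -0.306,-0.242,0.15,0,0,-0.087,1, -0.306,-0.242,0.15,0,0,-0.087,1]'
python3 - <<'E'
from h import *
save('top','top1.png')
E
```

```text
time_s: 2.8
eef_pos: [0.3997, 0.2139, 0.1078]
eef_rot: [0.001, 0.124, 0.992, 0.0]
wrist_force: [0.6, -0.2, 0.1]
opening: 0.003
grasp_force: 0.0
```

View pics/top1.png

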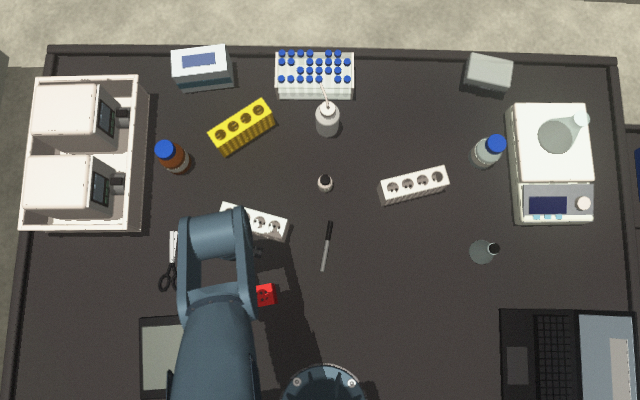

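The arm stands in front of rack_a at (253,220), nothing disturbed. Now the push: 95 mm along tool -x, then back and up.

```bash
python3 -m jog '[-0.02,0,0,0,0,0,1, -0.032,0,0,0,0,0,1, -0.04,0,0,0,0,0,1, -0.048,0,0,0,0,0,1, -0.056,0,0,0,0,0,1, -0.064,0,0,0,0,0,1, -0.072,0,0,0,0,0,1, -0.08,0,0,0,0,0,1, -0.088,0,0,0,0,0,1, -0.094,0,0,0,0,0,1, -0.094,0,0,0,0,0,1, -0.094,0,0,0,0,0,1, -0.094,0,0,0,0,0,1, -0.07,0,-0.03,0,0,0,1, -0.04,0,-0.08,0,0,0,1, -0.0,0,-0.14,0,0,0,1, 0,0,-0.15,0,0,0,1, 0,0,-0.15,0,0,0,1]'
python3 - <<'E'
from h import *
p=save('scene','scene1.png')
print([(np.round(d['xyz'],3).tolist(),round(d['confidence'],2)) for d in spot_in(p,'rack_a')[:5]])
E
```

```text
time_s: 5.1
eef_pos: [0.3995, 0.2133, 0.2581]
eef_rot: [0.002, 0.125, 0.992, 0.001]
wrist_force: [0.1, -0.1, -0.1]
opening: -0.002
grasp_force: 0.0
[([0.565, 0.169, 0.05], 0.96), ([0.755, 0.222, 0.082], 0.81), ([0.292, 0.207, 0.062], 0.69), ([0.597, -0.227, 0.066], 0.67)]
```

View pics/scene1.png

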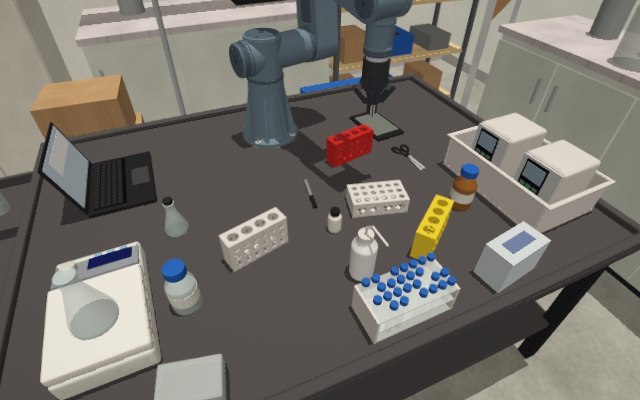

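rack_a lies flat at (377,197) with three-by-six up, and the bystanders are unmoved. Next, hover behind rack_b and lower.

```bash
python3 -m jog '[-0.353,-0.339,0,0,0,-0.52,1, -0.353,-0.339,0,0,0,-0.52,1, -0.353,-0.339,0,0,0,-0.52,1, -0.353,-0.339,0,0,0,-0.52,1, -0.353,-0.339,0,0,0,-0.52,1, -0.353,-0.339,0,0,0,-0.52,1, -0.353,-0.339,0,0,0,-0.52,1, -0.353,-0.339,0,0,0,-0.52,1, -0.353,-0.339,0,0,0,-0.52,1, -0.353,-0.339,0,0,0,-0.52,1, -0.353,-0.339,0,0,0,-0.52,1, -0.353,-0.339,0,0,0,-0.52,1]'
python3 - <<'E'
from h import *
from scipy.spatial.transform import Rotation as R
o=get_obs();print(R.from_quat(np.r_[o['eef_rot'][1:],o['eef_rot'][0]]).as_matrix().round(3),o['q'].round(2))
save('scene','scene2.png')
E
```

```text
time_s: 6.7
eef_pos: [0.6567, -0.2017, 0.2566]
eef_rot: [0.0, -0.135, 0.991, 0.0]
wrist_force: [0.1, 0.6, -0.3]
opening: 0.001
grasp_force: 0.0
[[-0.964 -0.268  0.   ]
 [-0.268  0.964  0.   ]
 [-0.     0.    -1.   ]] [-0.47  0.43  1.3   0.    1.42 -2.31]
```

View pics/scene2.png

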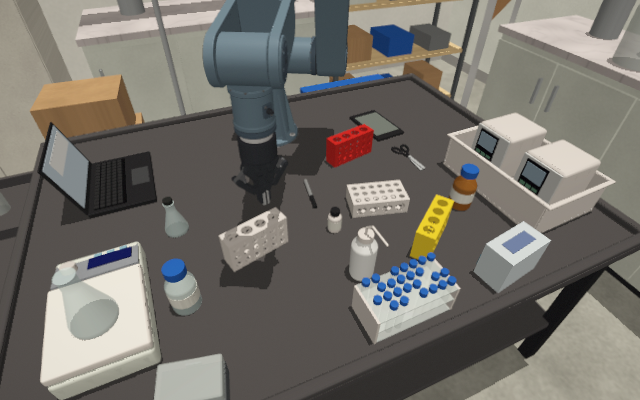

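The fingertips show at about (265,202), over the bench behind rack_b. I'll check that against the reported pose before lowering.

Run:
```python
from h import *
p=camera('scene')
print(proj(p,[.6567,-.2017,.2316]),proj(p,[.6567,-.2017,.083]),proj(p,[.583,-.223,.095]))
```

```text
[264.60998453 202.83234013] [270.06306407 247.16765069] [253.18695331 226.68664801]
```

It agrees. Lower, then push along tool +x, then back and up.

```bash
python3 -m jog '[0,0,0.05,0,0,0,1, 0,0,0.1,0,0,0,1, 0,0,0.15,0,0,0,1, 0,0,0.15,0,0,0,1, 0,0,0.15,0,0,0,1]' && python3 -m jog '[0.02,0,0,0,0,0,1, 0.032,0,0,0,0,0,1, 0.04,0,0,0,0,0,1, 0.048,0,0,0,0,0,1, 0.056,0,0,0,0,0,1, 0.064,0,0,0,0,0,1, 0.072,0,0,0,0,0,1, 0.08,0,0,0,0,0,1, 0.088,0,0,0,0,0,1, 0.094,0,0,0,0,0,1, 0.094,0,0,0,0,0,1, 0.094,0,0,0,0,0,1, 0.094,0,0,0,0,0,1, 0.08,0,-0.03,0,0,0,1, 0.05,0,-0.08,0,0,0,1, 0.02,0,-0.14,0,0,0,1, 0.02,0,-0.15,0,0,0,1, 0.02,0,-0.15,0,0,0,1]'
python3 - <<'E'
from h import *
p=save('scene','scene3.png')
for q in(p,camera('top')):
 for k in('rack_a','reagent_bottle','marker','wash_bottle','clear_bottle','flask'):
  print(k,[(np.round(d['xyz'],3).tolist(),round(d['confidence'],2)) for d in spot_in(q,k)[:4]])
E
```

```text
time_s: 7.42
eef_pos: [0.6581, -0.2035, 0.1087]
eef_rot: [0.001, -0.134, 0.991, -0.001]
wrist_force: [1.2, 0.5, 0.2]
opening: 0.001
grasp_force: 0.0
time_s: 9.68
eef_pos: [0.6381, -0.2085, 0.2572]
eef_rot: [0.001, -0.135, 0.991, -0.001]
wrist_force: [-0.2, -0.7, -0.5]
opening: -0.001
grasp_force: 0.0
rack_a [([0.562, 0.168, 0.046], 0.95), ([0.755, 0.221, 0.082], 0.95), ([0.534, -0.243, 0.05], 0.86), ([0.291, 0.207, 0.062], 0.62)]
reagent_bottle [([0.598, 0.005, 0.048], 0.87)]
marker [([0.432, -0.004, 0.013], 0.48)]
wash_bottle [([0.782, -0.006, 0.105], 0.79)]
clear_bottle [([0.703, -0.42, 0.092], 0.8)]
flask [([0.43, -0.416, 0.044], 0.56)]
rack_a [([0.544, 0.172, 0.052], 0.87), ([0.732, 0.24, 0.078], 0.68), ([0.511, -0.306, 0.054], 0.59), ([0.311, 0.14, 0.095], 0.51)]
reagent_bottle [([0.582, 0.014, 0.053], 0.75)]
marker [([0.47, -0.002, 0.012], 0.49)]
wash_bottle [([0.742, 0.009, 0.115], 0.96)]
clear_bottle [([0.674, -0.414, 0.094], 0.66), ([0.509, -0.304, 0.055], 0.17)]
flask [([0.404, -0.41, 0.048], 0.82)]
```

View pics/scene3.png

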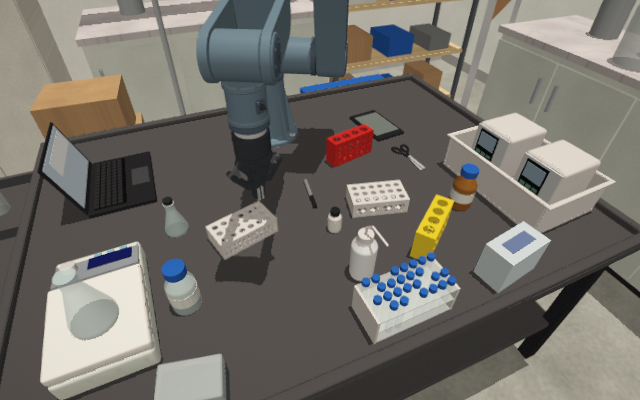

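Both racks lie flat with three-by-six up, at (242,230) and (377,197). The bystanders haven't moved and the arm is clear, so I'll hand in.

```bash
python3 -c "
from bench import *
print(hand_in())"
```

```text
the job is handed in; nothing more can be done
None
```

I pushed both white racks over and handed the job in: in the last picture each lies flat where it stood with its 15 ml side up, and the bystanders look unmoved (no verdict was returned).

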